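Put a ceiling downlight back together

ROBOT

A 7-joint arm with a two-finger parallel gripper is mounted at the origin on the work surface. World frame = base frame: x ahead of the robot, y to its left, z up, the work surface at z = 0. Lengths are in m, angles in rad, forces in N, time in s.
With the tool pointing down it reaches from about 0.425 to 1.025 m from the base axis. Payload 9.4 kg.
Tool frame: the origin (TCP) lies at the very end of the fingers, on their centre line; the grasp point (between the pads) lies 19 mm behind it; z points along the fingers, x is the direction in which the jaws open and shut, and the axes are right-handed (so a half turn about z gives the same grasp; the last joint's range is limited). The gripper opens to 85 mm and grips with 20 to 120 N. Pads are 22 mm wide; open, the fingers measure 114 mm over their backs; the gripper's body (76 mm by 85 mm) begins 54 mm behind the grasp point. The pads swing forward as they close: fully open they stand 13 mm farther back than shut.
Start: joints at [1.111, 0.599, -0.003, 1.599, 0.002, 0.943, -0.08], TCP at [0.271, -0.673, 0.231] pointing down, gripper open.
Joint ranges: [-2.57, 2.57], [-0.35, 1.97], [-1.29, 1.29], [0.11, 2.56], [-1.05, 4.19], [0.11, 1.86], [-2.63, 2.63]. Speed limits (rad/s): [2.22, 2.22, 3.01, 3.01, 3.14, 3.14, 3.14].

INTERFACE

Orientations are given as a rotation vector (axis times angle).
In Python, from workcell import r, effector, kin, optics, models gives the robot as it stands. Calls block until the motion is done:
- r.move_to(position, orientation): joint-space move of the TCP to a pose.
- r.move_linear(position, ori=None, feed=0.15, f_stop=None): straight line of the TCP; ori=None keeps the orientation; feed is the mean speed in m/s. With f_stop (N) it stops when the force on the tool has changed by that much, and returns True; else False.
- r.set_joints(angles): joint-space move.
- effector.set_gripper(opening): opening from 0.0 (shut) to 1.0 (fully open); the grip force is fixed at half the most; returns when the fingers have stopped.
- r.hold(seconds).
- kin.solve_ik(position, orientation): joint angles nearest the present ones, or None.
- r.sense(): the state.
- optics.camera(name): name is "scene" or "top" or "wrist"; returns a dict with "color" (420x560x3 uint8, red, green, blue), "fx", "fy", "cx", "cy" (pixels), "camera_from_world" (4x4, takes a point from world to camera coordinates). Camera axes: x right, y up, looking along -z (the intrinsics and any distortion apply to the point x, -y, -z); pixel columns grow to the right and rows downward; lengths in m; the calibration is good to about 2 mm. A picture is of the moment at which its call begins. There is no depth.
A pose or a line that the arm cannot do raises r.IKError and nothing moves.
- r.finish_job(): hands the job in, once; it reports no verdict.
Trained networks look in a picture, given as the dict that the camera call returned (one of the last four; its "shot" number tells which), for a name from the list of things; names that differ only in an ending like _2 or _b are one class to them, and where a whole thing is asked for, a point or a joint stands for the part that bears it (a point fixed in the world has none). Each returns a list of dicts, best first, with "score" (0 to 1); they miss things now and then, are a little off and sometimes report something else, mostly with a low value. They report only what shows in the picture. A call takes as long as a camera call. They do not tell look-alikes from the thing itself.
- models.find_in(picture, thing): "box" ([left, top, width, height] in pixels, round what is visible of it).
- models.cut_out(picture, thing): "pixels" (420x560 bool, what is visible of it) and "box" ([left, top, width, height] in pixels, round what is visible of it).
The state is a dict: "time_s": time; "joint_pos": joint angles; "qd": joint speeds; "joint_torque": joint torques, N m; "position": TCP position; "orientation": TCP orientation; "wrist_force": force on the tool from outside, world axes, zero at the start; "wrist_torque": the same for the moment, N m; "gripper_width": opening from 0.0 (shut) to 1.0 (fully open).
Only numpy, scipy, OpenCV 4.12 (cv2) and the standard library are available. Lean on these libraries where they do the work, as an engineer would, in place of code of your own. Each camera call takes 0.05 s, during which the arm holds its last target. There are 200 camera calls.

TASK

Put the ceiling downlight back together, face down on the empty white trim ring: first lay the opal diffuser in the trim's recess, then the aluminium retaining ring round the diffuser's drum, then the reflector on the retaining ring with its wide mouth down, and last the black finned heat sink on the reflector's neck with its LED holder in the bore. Set each part down gently, without dropping it, and let go of it before fetching the next; at the end all four are centred, upright and seated flat. Leave the finished downlight and the other things on the table where they are.

Things in the scene. Friction and masses are not known exactly. Their poses are not given: they have to be found in the camera images.
- trim: Empty white trim ring of the downlight, face down, fixed to the table: a disc 120 mm in diameter, 6 mm high, with a round recess in its top, 76 mm in diameter and 3 mm deep (recess floor 3 mm above the table, a grey disc in its middle). Origin: centre of its underside, on the table; z up. The diffuser belongs in the recess.
- diffuser: Opal white plastic diffuser, hat-shaped, flange down: a round flange of 66 mm diameter and 4 mm thick, and on it a drum of 46 mm diameter up to 18 mm overall height, which is the place to grip. About 50 g. Origin: centre of its underside; z up. In the recess its underside is 3 mm above the table.
- ring: Plain aluminium retaining ring lying flat: outer diameter 66 mm, inner 54 mm, 10 mm high; grip it across its outside. About 60 g. Origin: on its axis, at its underside; z up. It goes round the drum and rests on the diffuser's flange, its underside then 7 mm above the table.
- reflector: Bright metal funnel standing wide mouth down, open at both ends: mouth 64 mm outside, 56 mm inside, with a 4 mm straight rim; the cone narrows up to 34 mm height; from 34 to 54 mm (its top) a straight neck, 42 mm outside, 34 mm inside: grip here. About 80 g. Origin: on its axis at mouth level; z up. On the retaining ring its mouth is 17 mm and the neck's top 71 mm above the table.
- heatsink: Black finned LED heat sink, upright: it stands on a yellow LED holder 24 mm in diameter, 6 mm high; above, the finned round body, 50 mm in diameter, from 6 to 50 mm height (grip across the fins at any yaw). About 220 g. Origin: centre of the holder's underside; z up. Seated, the body rests on the neck's top, the holder inside the neck, the origin 65 mm above the table.
- finished: A second downlight of the same kind, already put together and standing face down: trim of 120 mm diameter, 115 mm high in all, black finned heat sink on top. Leave it alone. Origin: centre of its underside; z up.
- driver: Bystander: LED driver, a white box with grey end covers, 110 x 40 x 26 mm, long along its x. Origin: centre of its underside.
- carton: Bystander: small cardboard carton of screws, 70 x 44 x 30 mm, long along its x. Origin: centre of its underside.
- screwdriver: Bystander: red-handled screwdriver lying beyond the parts, 200 mm long along its x, the 100 mm handle (26 mm thick) to its -x. Origin: middle of its length, on the table.
- jar: Bystander: small glass jar with a steel cap, 56 mm in diameter, 65 mm high. Origin: centre of its underside.
Mind the look-alikes: they are no part of the job. Of the things shaped like the ring, the aluminium one is meant.

How it is judged:
By the outcome, as a careful person would: the job done as asked, in the order asked, and still so for the second after the job is handed in, with the robot touching nothing.
It also fails if it takes over 125 s, if anything falls off the work surface, if the arm or the gripper's body presses on something with over 40 N, if the wrist force passes 120 N, or if a joint passes its speed limit or range.

## Working session

There is one attempt and no reset: what is moved stays moved. The work goes in short steps, each a Python script; the robot and the scene stay as the last script left them, time stands still between calls to the robot, and variables do not carry over. Pictures are saved under pics/ and viewed, about 12 in all and at most 16, crops included, and the job is handed in when it is done.

```bash
mkdir -p pics; ls
cat > look.py <<'E'
from workcell import r, effector, kin, optics, models
import cv2, numpy as np
def save(p,name,box=None,k=1):
    c=p["color"]
    if box: c=c[box[1]:box[3],box[0]:box[2]]
    c=cv2.resize(c,None,fx=k,fy=k,interpolation=cv2.INTER_CUBIC)
    cv2.imwrite("pics/"+name,c[:,:,::-1])
def pix2w(p,u,v,z):
    # ray through pixel to plane z
    T=p["camera_from_world"];R=T[:3,:3];t=T[:3,3]
    d=R.T@np.array([(u-p["cx"])/p["fx"],-(v-p["cy"])/p["fy"],-1.0]);o=-R.T@t
    return o+d*(z-o[2])/d[2]
def w2pix(p,X):
    T=p["camera_from_world"];c=T[:3,:3]@np.array(X)+T[:3,3]
    return np.array([p["fx"]*c[0]/-c[2]+p["cx"],p["fy"]*-c[1]/-c[2]+p["cy"]])
E
python3 - <<'E'
from look import *
for n in ("scene","top"):
    p=optics.camera(n); save(p,n+"0.png",k=1.4)
    T=p["camera_from_world"];print(n,{k:(np.shape(v) if np.size(v)>20 else v) for k,v in p.items()}, -T[:3,:3].T@T[:3,3])
    for t in "trim diffuser ring reflector heatsink finished".split():
        print(t,[(np.round(d["box"]).astype(int).tolist(),round(float(d["score"]),2)) for d in models.find_in(p,t)])
print(r.sense())
E
```

```text
pics
scene {'color': (420, 560, 3), 'fx': 455.37987248096584, 'fy': 455.37987248096584, 'cx': 277.8536378231145, 'cy': 210.14197116800221, 'camera_from_world': array([[-0.47999823,  0.87723069, -0.00824783,  0.25847866],
       [-0.6744589 , -0.36300195,  0.64291118,  0.35242329],
       [ 0.56098743,  0.31415905,  0.76589633, -1.27464959],
       [ 0.        ,  0.        ,  0.        ,  1.        ]]), 'shot': 1} [1.07682673 0.30162763 0.75180446]
trim [([379, 278, 66, 58], 0.91)]
diffuser [([214, 251, 36, 27], 0.73), ([378, 278, 64, 60], 0.24)]
ring [([265, 190, 30, 25], 0.8), ([246, 128, 26, 16], 0.78), ([271, 287, 32, 36], 0.69), ([299, 160, 28, 25], 0.65)]
reflector [([235, 148, 30, 31], 0.97), ([191, 193, 28, 32], 0.42)]
heatsink [([343, 178, 25, 27], 0.59)]
finished [([192, 190, 26, 35], 0.7)]
top {'color': (420, 560, 3), 'fx': 481.4172764063224, 'fy': 481.4172764063224, 'cx': 279.83183828272786, 'cy': 211.25701691699044, 'camera_from_world': array([[-0.01855385, -0.99945768, -0.02720489,  0.01888657],
       [ 0.99000551, -0.0221694 ,  0.13927527, -0.56524859],
       [-0.1398
[... 461 characters left out ...]
)]
{'time_s': 0.7, 'joint_pos': array([ 1.11129999,  0.59928618, -0.00248227,  1.5993735 ,  0.00179497,
        0.94288055, -0.07978382]), 'qd': array([-0.00204262, -0.00120787,  0.00013926,  0.00116909, -0.00031749,
        0.00059896,  0.00040438]), 'joint_torque': array([-3.48494405e-04, -7.75987172e+01,  1.56300388e+00, -2.58339036e+01,
        1.24592634e-02,  1.88725360e-03,  3.17001866e-05]), 'position': array([ 0.27079332, -0.67255361,  0.23129446]), 'orientation': array([ 2.60342254e+00, -1.75822057e+00,  3.40593656e-05]), 'wrist_force': array([-0.52236228,  0.32315494, -0.17642332]), 'wrist_torque': array([-0.02285391,  0.02211184, -0.00724792]), 'gripper_width': 0.999925032062414}
```

View pics/scene0.png

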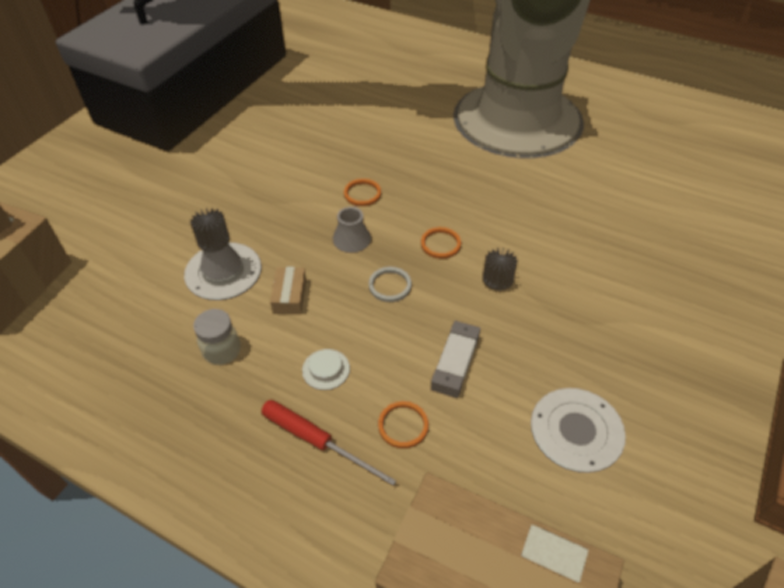

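View pics/top0.png

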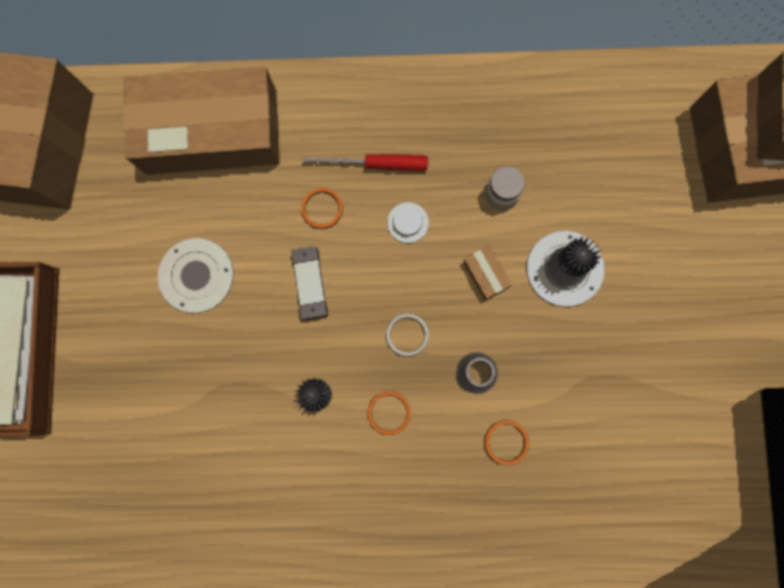

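The top view shows four ring-shaped things, given in top-camera pixels. Three are orange, at (230,148), (278,295) and (362,316). One is grey metal, at (291,239), and that is the aluminium ring. The other parts:
- **Trim:** (139,196)
- **Diffuser:** (291,159)
- **Reflector:** (341,266)
- **Heat sink:** (224,283)
- **Finished unit:** (404,191), to be left alone

Next I'll fit positions from both cameras and take the confirming crop.

```bash
cat >> look.py <<'E'
from scipy.optimize import least_squares
PROF={"trim":[(60,0),(60,6)],"diffuser":[(33,0),(33,4),(23,4),(23,18)],"ring":[(33,0),(33,10)],
"reflector":[(32,0),(32,4),(21,34),(21,54)],"heatsink":[(12,0),(12,6),(25,6),(25,50)]}
HOLE={"ring":27}
def sil(p,prof,xy,z0=0):
    m=np.zeros((420*4,560*4),np.uint8);a=np.linspace(0,2*np.pi,48,endpoint=False)
    C=[np.array([w2pix(p,(xy[0]+R*np.cos(t)/1e3,xy[1]+R*np.sin(t)/1e3,z0+z/1e3)) for t in a]) for R,z in prof]
    for A,B in zip(C[:-1],C[1:]):
        cv2.fillConvexPoly(m,cv2.convexHull((np.vstack([A,B])*4*16+32).astype(np.int32)),1,shift=4)
    return m
def cen(m):
    """bbox centre+ centroid of filled outline"""
    M=cv2.moments(m,True);return np.array([M["m10"],M["m01"]])/M["m00"]
def fill(m):
    c,_=cv2.findContours(m.astype(np.uint8),cv2.RETR_EXTERNAL,cv2.CHAIN_APPROX_NONE)
    o=np.zeros(m.shape,np.uint8);cv2.drawContours(o,[max(c,key=cv2.contourArea)],-1,1,-1);return o
def fit(p,thing,mask,z0=0):
    """xy of a body of revolution from its mask; also IoU"""
    f=fill(mask);c=cen(f)
    xy=pix2w(p,*c,z0+np.mean(PROF[thing],0)[1]/1e3)[:2]
    for _ in range(4):
        s=sil(p,PROF[thing],xy,z0);cs=(cen(s)+.5)/4-.5
        xy=xy+(pix2w(p,*c,z0+.01)-pix2w(p,*cs,z0+.01))[:2]
    s=cv2.resize(s,(560,420),interpolation=cv2.INTER_AREA)
    return xy,(s&f).sum()/(s|f).sum()
E
cat > m.py <<'E'
from look import *
for n in ("scene","top"):
    p=optics.camera(n)
    if n=="top": save(p,"crop_rings.png",(190,120,410,340),2.6)
    for t in PROF:
        for d in models.cut_out(p,t):
            xy,i=fit(p,t,d["pixels"]); col=p["color"][d["pixels"]].mean(0)
            print(n,t,round(d["score"],2),np.round(xy*1e3,1),"iou %.2f"%i,"r %.3f"%np.hypot(*xy),col.astype(int),np.round(d["box"]).astype(int))
E
python3 m.py
```

```text
scene trim 0.94 [612.8 318.2] iou 0.96 r 0.690 [171 164 150] [376 276  70  61]
scene diffuser 0.91 [690.  -19.8] iou 0.96 r 0.690 [176 175 156] [216 249  35  29]
scene ring 0.68 [512.9 -15.2] iou 0.98 r 0.513 [140 129 108] [263 190  33  27]
scene ring 0.65 [394.9  15. ] iou 0.88 r 0.395 [149  92  45] [297 162  30  23]
scene ring 0.64 [716.2 116.3] iou 0.92 r 0.726 [162 101  49] [271 288  31  34]
scene ring 0.62 [ 346.1 -161.1] iou 0.98 r 0.382 [148  95  49] [245 128  25  20]
scene reflector 0.91 [ 451.  -120.8] iou 0.89 r 0.467 [98 90 80] [238 149  26  32]
scene heatsink 0.95 [425.3 128.2] iou 0.91 r 0.444 [70 60 48] [346 178  20  31]
top trim 0.74 [610.7 319.4] iou 0.93 r 0.689 [172 167 153] [113 171  52  50]
top trim 0.37 [ 449.4 -117.7] iou 0.27 r 0.465 [82 75 68] [323 255  31  29]
top diffuser 0.64 [688.4 -18.3] iou 0.93 r 0.689 [181 182 177] [277 145  26  29]
top ring 0.81 [713.4 118. ] iou 0.94 r 0.723 [158  94  46] [213 135  31  32]
top ring 0.8 [419.1   9.6] iou 0.05 r 0.419 [169 100  47] [262 277  28  32]
top ring 0.79 [ 345.1 -159. ] iou 0.97 r 0.380 [159  95  46] [345 295  34  38]
top ring 0.54 [509.6 -13.1] iou 0.96 r 0.510 [155 146 128] [279 227  27  32]
top reflector 0.95 [ 448.  -117.6] iou 0.95 r 0.463 [84 76 68] [327 254  27  30]
```

The crop at the ring isn't needed yet. The colours already separate them: grey (155,146,128) for the ring at (0.511,-0.014), orange for the rest. I'll hover over the diffuser, ring and trim with the wrist camera, which also gives the enlarged confirming view.

```bash
cat >> look.py <<'E'
from scipy.spatial.transform import Rotation as Ro
def ori(yaw=np.pi/2): return (Ro.from_euler("z",yaw)*Ro.from_euler("x",np.pi)).as_rotvec()
def pick_ori(pos):
    q=[(abs(s[6]),o) for o in (ori(),ori(-np.pi/2)) if (s:=kin.solve_ik(pos,o)) is not None]
    return min(q,key=lambda a:a[0])[1]
def wr(t,z0=0,name=None):
    p=optics.camera("wrist")
    if name: save(p,name,k=1.2)
    for d in models.cut_out(p,t):
        xy,i=fit(p,t,d["pixels"],z0); print("wrist",t,round(d["score"],2),np.round(xy*1e3,1),"iou %.2f"%i,p["color"][d["pixels"]].mean(0).astype(int),np.round(d["box"]).astype(int))
    return p
E
python3 - <<'E'
from look import *
for pos in [(.689,-.019,.25),(.511,-.014,.25),(.449,-.119,.25),(.425,.128,.25),(.612,.319,.25)]:
    print([np.round(kin.solve_ik(pos,o),2) if kin.solve_ik(pos,o) is not None else None for o in (ori(),ori(-np.pi/2))])
o=pick_ori((.689,-.019,.25)); r.move_to((.689,-.019,.25),o)
p=wr("diffuser",0,"w_diff.png"); T=p["camera_from_world"]; print(p["fx"],-T[:3,:3].T@T[:3,3],T[2,:3])
print(r.sense()["time_s"],r.sense()["position"],r.sense()["wrist_force"])
E
```

```text
[array([ 0.42,  0.65, -0.78,  1.64,  0.51,  1.07,  1.06]), array([-0.06,  0.54,  0.01,  1.67, -0.  ,  0.93, -1.62])]
[array([ 0.53,  0.43, -0.84,  2.03,  0.42,  0.86,  1.03]), array([-0.02,  0.32, -0.09,  2.06,  0.04,  0.76, -1.7 ])]
[array([ 0.79,  0.36, -0.84,  2.12,  0.37,  0.81,  1.28]), array([ 0.16,  0.26, -0.02,  2.15,  0.01,  0.72, -1.44])]
[array([ 0.46,  0.45, -1.18,  2.15,  0.54,  0.89,  0.52]), array([-0.14,  0.25, -0.34,  2.18,  0.13,  0.73, -2.14])]
[array([ 0.02,  0.73, -1.01,  1.63,  0.66,  1.17,  0.42]), array([-0.4 ,  0.55, -0.25,  1.66,  0.16,  0.96, -2.28])]
wrist diffuser 0.88 [689.5 -16.7] iou 0.96 [163 163 162] [259 139  62  60]
374.9683187010808 [ 0.61675939 -0.02009983  0.39178539] [-2.84319307e-01 -4.70210468e-05  9.58729643e-01]
4.1333 [ 0.68900209 -0.01997966  0.24985198] [-0.42352667  0.15610258 -0.50614458]
```

View pics/w_diff.png

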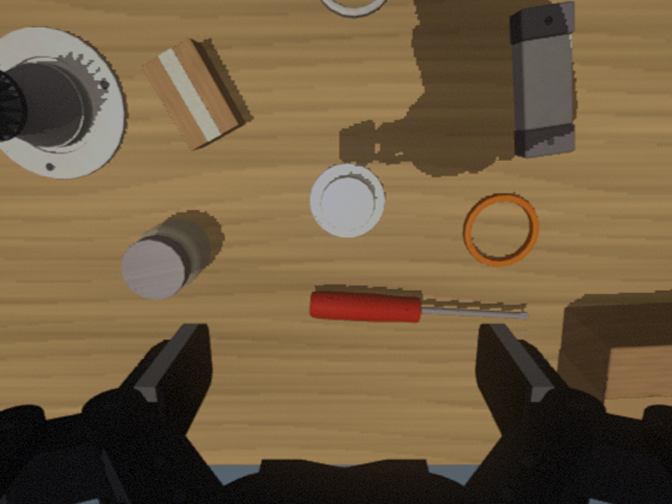

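View pics/crop_rings.png

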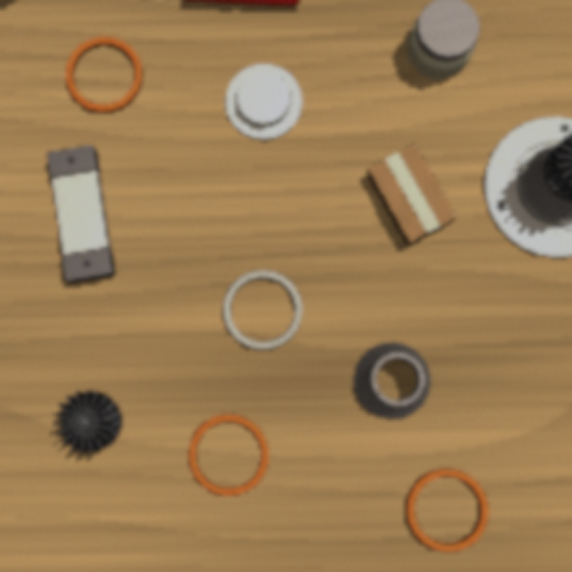

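The wrist view shows the diffuser at display (347,200), clear of its neighbours. The orange ring is at (501,230) and the driver at (543,80). The crop confirms the grey metal ring at (262,310), with the orange ones at (105,74), (229,455) and (447,510). Now I'll pick up the diffuser.

```bash
cat >> look.py <<'E'
def st(tag=""):
    s=r.sense();print(tag,"t%.1f"%s["time_s"],np.round(s["position"]*1e3,1),"g%.3f"%s["gripper_width"],"F",np.round(s["wrist_force"],1));return s
def grab(x,y,z,up=.25):
    r.move_linear((x,y,z+.05),feed=.15)
    h=r.move_linear((x,y,z),feed=.05,f_stop=12);st("down hit=%s"%h)
    effector.set_gripper(0.);st("shut")
    r.move_linear((x,y,.08),feed=.06);r.move_linear((x,y,up),feed=.2);st("up")
E
python3 - <<'E'
from look import *
o=pick_ori((.689,-.018,.25)); r.move_to((.6895,-.0178,.2),o);r.hold(.3);st()
grab(.6895,-.0178,.0045)
r.move_to((.612,.319,.25),ori(-np.pi/2));r.hold(.3);st();wr("trim",0,"w_trim.png");
E
```

```text
t4.8 [690.1 -17.7 201.5] g1.004 F [-0.1 -0.2  0.4]
down hit=False t7.0 [689.7 -17.8   4.9] g0.999 F [ 0.  -0.4  0.1]
shut t7.5 [689.8 -17.9   5.2] g0.510 F [-1.6 -0.5  5. ]
up t9.9 [688.8 -18.1 248.7] g0.509 F [-0.9 -0.2 -0.8]
 t12.3 [612.2 318.5 249.9] g0.510 F [ 0.9 -0.1 -0.4]
wrist trim 0.71 [619.5 320.1] iou 0.80 [152 149 142] [228 107 113  98]
```

View pics/w_trim.png

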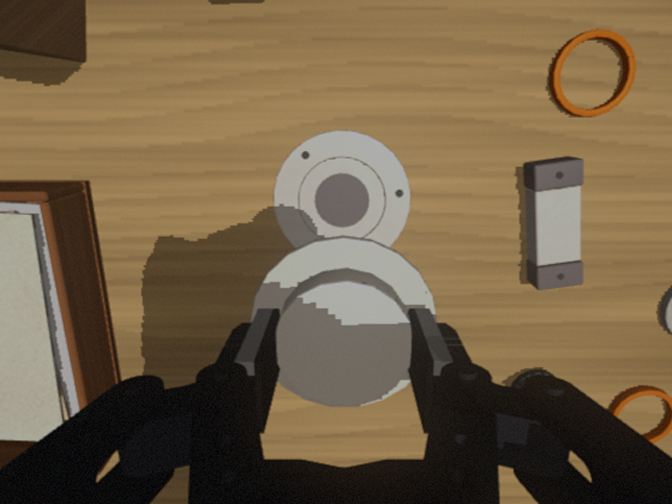

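The diffuser is held, and the trim shows behind it, its grey disc at display (342,200). I'll locate the disc, since it isn't occluded.

Run:
```python
from look import *
st();p=optics.camera("wrist");c=p["color"].astype(int)
m=((c.max(2)-c.min(2)<22)&(c.mean(2)>70)&(c.mean(2)<135)).astype(np.uint8)
m=cv2.morphologyEx(m,cv2.MORPH_OPEN,np.ones((3,3)));n,l,s,cc=cv2.connectedComponentsWithStats(m)
k=l[167,285];print(k,s[k],cc[k],c[167,285],pix2w(p,*cc[k],.003))
```

```text
t12.4 [612.1 318.7 250. ] g0.506 F [ 0.2 -0.  -0.6]
3 [ 263  145   45   44 1587] [284.75425331 166.47448015] [109 100  99] [0.61298398 0.3202556  0.003     ]
```

```bash
cat >> look.py <<'E'
def put(x,y,z,dz=.002,f=3.,up=.25,rel=1.):
    """z: TCP height expected at seating"""
    r.move_linear((x,y,z+.03),feed=.15);r.move_linear((x,y,z+.006),feed=.05);r.hold(.3);st("above")
    h=r.move_linear((x,y,z-dz),feed=.015,f_stop=f);st("seat hit=%s"%h)
    effector.set_gripper(rel);st("open");r.hold(.2)
    r.move_linear((x,y,z+.08),feed=.08);r.move_linear((x,y,up),feed=.2)
E
python3 - <<'E'
from look import *
put(.613,.3196,.0082);r.move_linear((.612,.319,.25),feed=.1);r.hold(.3);st()
wr("diffuser",.003,"w_d2.png")
E
```

```text
above t14.9 [613.1 319.7  14.4] g0.504 F [ 0.2  0.5 -1. ]
seat hit=True t15.4 [613.  319.7   8.3] g0.510 F [-1.7 -0.5  4.8]
open t15.9 [612.4 319.6   7.6] g0.998 F [0.1 1.1 0.1]
 t18.7 [612.  319.  249.9] g0.998 F [-0.6 -0.1 -0.8]
wrist diffuser 0.76 [613.5 319.6] iou 0.95 [160 161 157] [257 136  64  59]
```

View pics/w_d2.png

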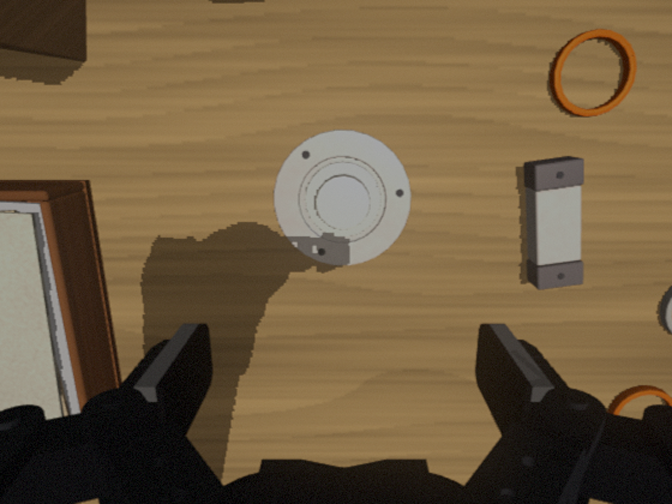

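The diffuser is concentric in the recess (display (343,201)), fitted at (613.5,319.6) against the trim at (613.0,320.3). Next is the aluminium ring.

Run:
```python
from look import *
r.move_to((.511,-.0145,.25),ori(-np.pi/2));r.hold(.3);st()
wr("ring",0,"w_ring.png")
```

```text
t20.4 [511.3 -13.9 249.8] g1.002 F [0.1 0.4 0.2]
wrist ring 0.82 [393.3  17.5] iou 0.95 [147  86  32] [231 242  59  53]
wrist ring 0.78 [ 345.9 -134.8] iou 0.15 [138  78  29] [383 287  17  43]
wrist ring 0.71 [511.6 -12.9] iou 0.98 [143 135 123] [253 132  66  65]
wrist ring 0.56 [596.8 140.7] iou 0.46 [130 124 117] [ 87  16  79 130]
```

View pics/w_ring.png

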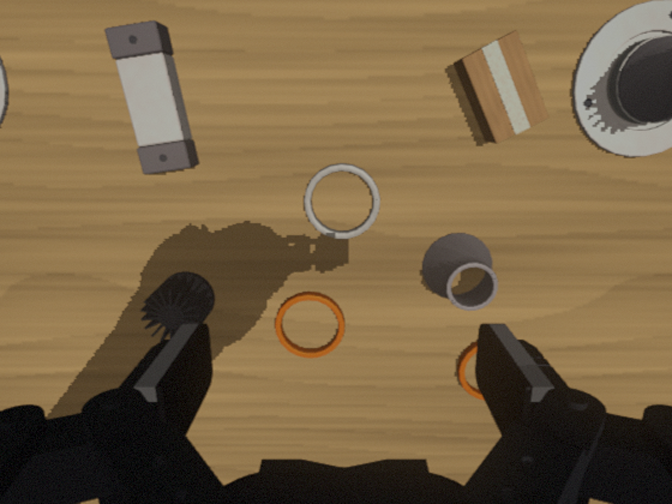

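The grey aluminium ring is at display (342,201), with orange ones at (310,325) and (470,370). I'll take the grey one.

Run:
```python
from look import *
grab(.5116,-.0130,-.003)
p=optics.camera("wrist");save(p,"w_ring2.png",k=1.2)
```

```text
down hit=False t23.2 [511.7 -13.   -2.8] g0.996 F [0.2 0.4 0.4]
shut t23.6 [511.7 -12.9  -1.7] g0.740 F [-2.4  1.3 19.5]
up t26.1 [511.  -12.7 249.1] g0.736 F [ 0.  -0.  -0.8]
```

View pics/w_ring2.png

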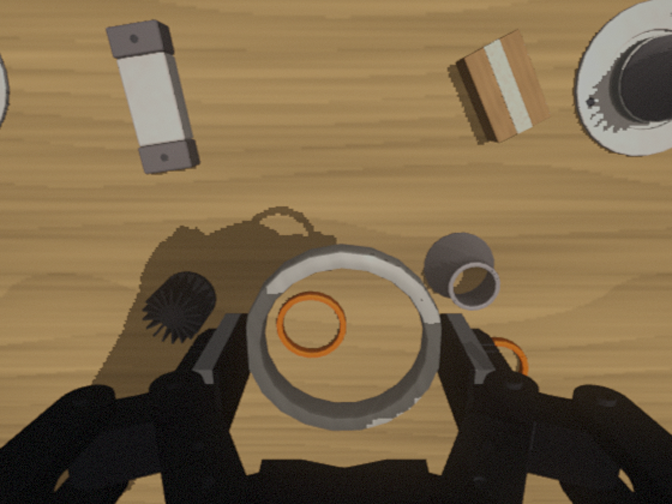

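The ring is held level and centred, display (343,338). The tips touched the table with 19 N while closing, so they sit flush with its underside. That leaves about 1 mm above the trim when seated, so I'll place it.

Run:
```python
from look import *
r.move_to((.613,.3196,.15),ori(-np.pi/2));r.hold(.2)
put(.6132,.3196,.0055,up=.25);r.move_linear((.612,.319,.25),feed=.1);r.hold(.3);st()
p=wr("ring",.007);save(p,"w_r3.png",(200,80,370,260),3)
```

```text
above t29.6 [613.3 319.6  11.7] g0.736 F [-0.8  0.4 -0. ]
seat hit=True t30.0 [613.2 319.7   5.6] g0.738 F [-0.3 -0.3  5.5]
open t30.3 [612.6 319.5   4.9] g0.997 F [-0.1  0.1 -0.2]
 t33.2 [612.  319.  249.9] g1.001 F [ 0.7 -0.3  0.5]
wrist ring 0.87 [612.7 319.3] iou 0.97 [138 134 126] [252 134  68  68]
wrist ring 0.73 [420.7  32. ] iou 0.22 [115  64  23] [508 316  52  27]
wrist ring 0.64 [715.2 122.9] iou 0.91 [127  70  21] [459  25  72  74]
```

View pics/w_r3.png

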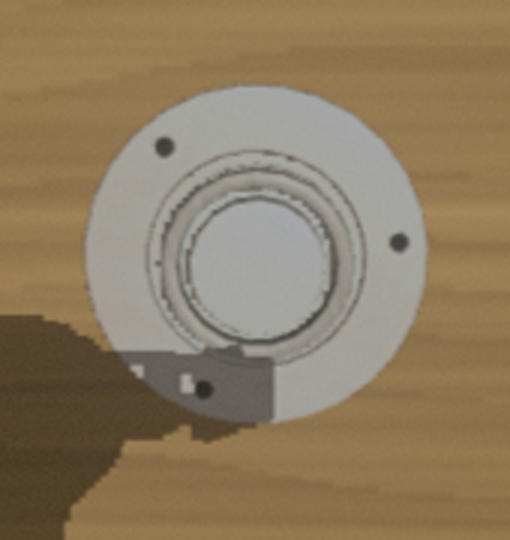

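The ring is seated round the drum and concentric (crop centre about (258,262)), fitted at (612.7,319.3). Reflector next.

Run:
```python
from look import *
r.move_to((.449,-.118,.25),ori(-np.pi/2));r.hold(.3);st()
p=wr("reflector",0); save(p,"w_ref.png",k=1.2)
# neck top circle by bright-rim independent check skipped
```

```text
t35.3 [ 449.2 -117.7  249.9] g1.003 F [ 0.5 -1.1 -0.5]
wrist reflector 0.86 [ 450.5 -117.6] iou 0.95 [93 84 79] [258 138  61  62]
wrist reflector 0.6 [ 584.3 -256.3] iou 0.64 [115 113 111] [375   0 132  66]
```

View pics/w_ref.png

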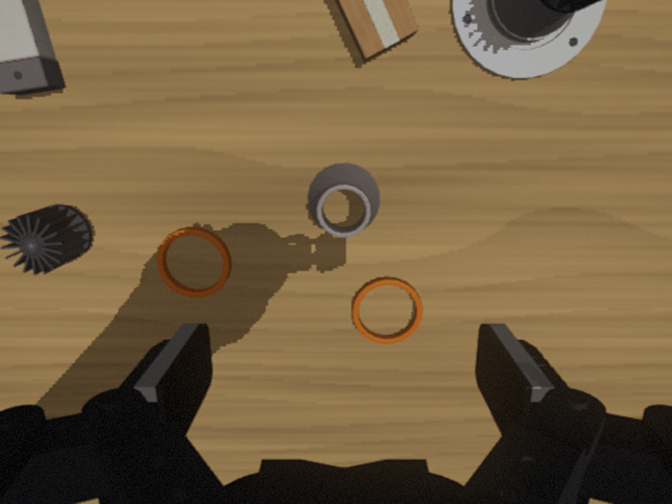

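The reflector is at display (343,200), clear all round. The wrist fit gives (450.5,-117.6).

Run:
```python
from look import *
p=optics.camera("wrist");print("neck top",pix2w(p,343.5/1.2,210/1.2,.054)[:2])
grab(.4502,-.1176,.037)
r.move_to((.612,.319,.25),ori(-np.pi/2));r.hold(.3);st();p=optics.camera("wrist");save(p,"w_ref2.png",k=1.2)
```

```text
neck top [ 0.45140618 -0.11791983]
down hit=False t37.9 [ 450.3 -117.6   37.2] g0.998 F [-0.1 -0.3  0.3]
shut t38.4 [ 450.3 -117.6   37.6] g0.469 F [-1.4  0.7 10.4]
up t40.2 [ 449.7 -117.2  249.1] g0.470 F [-0.  -0.3 -0.6]
 t42.2 [612.2 318.3 250.2] g0.469 F [-0.2  0.3 -1.3]
```

View pics/w_ref2.png

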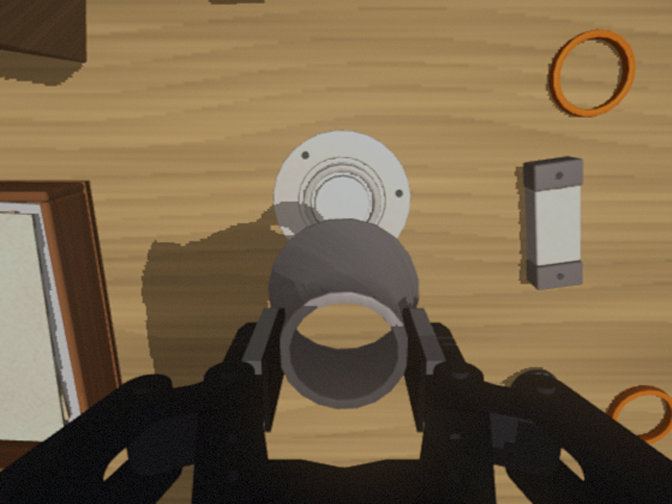

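The reflector is upright and centred in the jaws. I'll place it.

Run:
```python
from look import *
put(.6127,.3196,.0546,up=.25);r.move_linear((.612,.319,.25),feed=.1);r.hold(.3);st()
p=wr("reflector",.017);save(p,"w_r4.png",(200,80,370,260),3)
for n in("scene","top"):
    q=optics.camera(n)
    for d in models.cut_out(q,"reflector"):
        xy,i=fit(q,"reflector",d["pixels"],.017);print(n,xy,i)
```

```text
above t44.5 [612.8 319.7  60.8] g0.470 F [-1.  -0.2  0.2]
seat hit=True t44.9 [612.7 319.7  54.8] g0.466 F [-1.4  0.5  5.7]
open t45.4 [612.2 319.6  54.1] g1.001 F [ 0.2 -0.5 -0.3]
 t48.1 [612.  318.9 249.8] g1.002 F [-0.7 -0.   0.9]
wrist reflector 0.77 [613.  319.6] iou 0.97 [92 86 83] [252 140  66  61]
scene [0.61281598 0.31783461] 0.9661716171617162
top [0.61057657 0.3198462 ] 0.9581699346405229
```

View pics/w_r4.png

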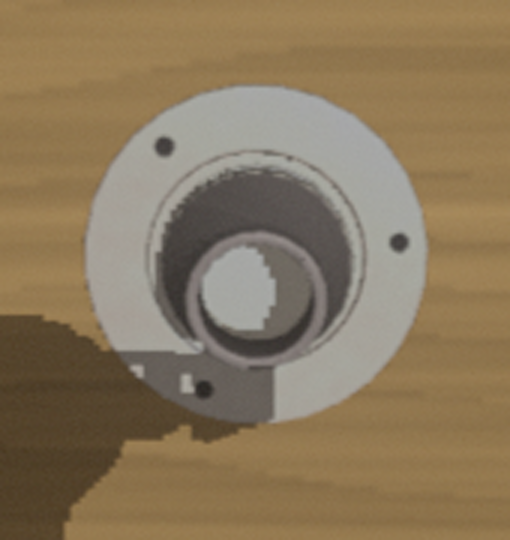

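The reflector is seated and concentric: (613.0,319.6) from the wrist camera, and the scene and top offsets match the trim's. Heat sink next.

Run:
```python
from look import *
r.move_to((.425,.128,.25),ori(-np.pi/2));r.hold(.3);st()
p=wr("heatsink",0); save(p,"w_hs.png",k=1.2)
q=optics.camera("top")
for d in models.cut_out(q,"heatsink"): print("top",fit(q,"heatsink",d["pixels"]))
```

```text
t49.7 [425.5 128.3 249.9] g0.998 F [-0.7  0.2  0.5]
wrist heatsink 0.98 [425.4 130. ] iou 0.82 [58 51 46] [259 148  51  58]
top (array([0.40136103, 0.12246408]), np.float64(0.07809523809523809))
```

View pics/w_hs.png

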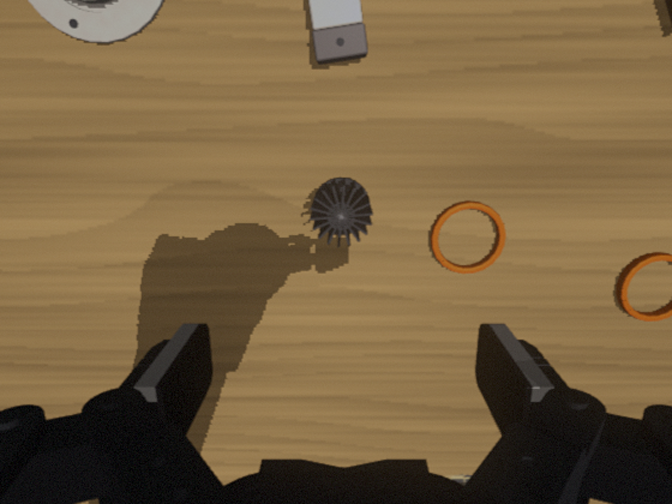

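Run:
```python
from look import *
p=optics.camera("wrist");print("hub",pix2w(p,341/1.2,214/1.2,.05)[:2])
save(p,"w_hs2.png",(240,130,330,220),6)
```

```text
hub [0.42343605 0.12984699]
```

View pics/w_hs2.png

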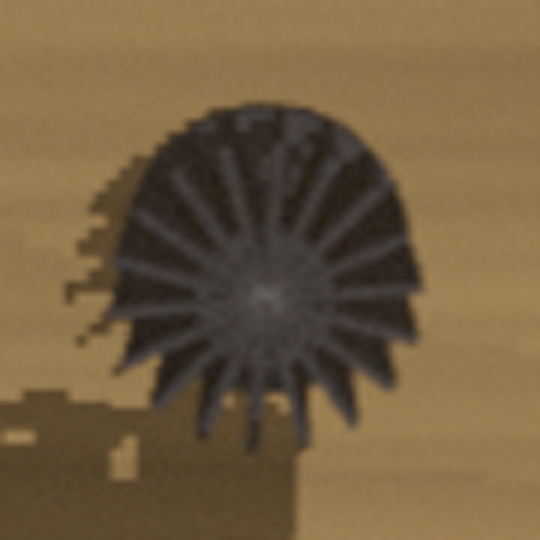

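The hub is at crop (266,296), giving about (423,130). The body mask gives (425.4,130) but includes shadow on the left. I'll grip at (424,129.8), then measure the hub's offset in the hand.

Run:
```python
from look import *
p=optics.camera("wrist");print("front edge x",pix2w(p,284,147.2,.006)[0]-.025)
grab(.424,.1298,.014)
s=st();p=optics.camera("wrist");h=s["position"]+[0,0,.0365]
print("expected hub px",w2pix(p,h));save(p,"w_hs3.png",k=1.2)
```

```text
front edge x 0.42147034531116095Traceback (most recent call last):
  File "<stdin>", line 3, in <module>
  File "look.py", line 56, in grab
    h=r.move_linear((x,y,z),feed=.05,f_stop=12);st("down hit=%s"%h)
workcell.IKError: the arm cannot follow that straight line within its joint ranges
```

The straight line isn't feasible in this arm configuration. I'll look for a yaw or height that works.

Run:
```python
from look import *
st()
r.move_linear((.424,.1298,.15),feed=.15)
print(np.round(r.sense()["joint_pos"],2))
for z in (.014,.02,.026):
  for y in np.arange(-180,180,30):
    s=kin.solve_ik((.4228,.1298,z),ori(np.radians(y)));b=kin.solve_ik((.6127,.3196,z+.065),ori(np.radians(y)))
    if s is not None: print(z,y,np.round(s,2),b is not None)
```

```text
t51.4 [424.1 129.6  64.2] g1.002 F [0.4 0.5 0.5]
[-0.96  0.51  0.77  2.34 -0.73  0.54 -1.17]
0.014 -180 [ 0.28  0.96 -1.11  2.35  1.37  0.85  1.3 ] True
0.014 -150 [ 0.28  0.96 -1.11  2.35  1.37  0.85  1.82] True
0.014 -120 [ 0.28  0.96 -1.11  2.35  1.37  0.85  2.34] True
0.014 -60 [-0.3   0.69 -0.19  2.38  1.01  0.14 -2.5 ] True
0.014 -30 [-0.3   0.69 -0.19  2.38  1.01  0.14 -1.97] True
0.014 0 [-0.3   0.69 -0.19  2.38  1.01  0.14 -1.45] True
0.014 30 [-0.3   0.69 -0.19  2.38  1.01  0.14 -0.93] True
0.014 60 [-0.3   0.69 -0.19  2.38  1.01  0.14 -0.4 ] True
0.014 90 [-0.3   0.69 -0.19  2.38  1.01  0.14  0.12] True
0.014 120 [-0.3   0.69 -0.19  2.38  1.01  0.14  0.64] True
0.014 150 [ 0.08  0.79 -0.74  2.36  1.32  0.52  0.84] True
0.02 -180 [-0.53  0.69  0.16  2.4  -1.    0.12 -2.55] True
0.02 -150 [-0.53  0.69  0.16  2.4  -1.    0.12 -2.03] True
0.02 -120 [-0.53  0.69  0.16  2.4  -1.    0.12 -1.5 ] True
0.02 -90 [-0.53  0.69  0.16  2.4  -1.    0.12 -0.98] True
0.02 -60 [-0.53  0.69  0.15  2.4  -0.98  0.12 -0.48] True
0.02 -30 [-0.53  0.69  0.16  2.4  -1.    0.12  0.07] True
0.02 0 [-
[... 339 characters left out ...]
 -180 [ 0.28  0.93 -1.11  2.34  1.33  0.83  1.33] True
0.026 -150 [-0.54  0.67  0.16  2.39 -0.91  0.13 -2.13] True
0.026 -120 [-0.54  0.67  0.16  2.39 -0.91  0.13 -1.6 ] True
0.026 -90 [-0.54  0.67  0.16  2.39 -0.91  0.13 -1.08] True
0.026 -60 [-0.55  0.68  0.18  2.39 -0.97  0.14 -0.49] True
0.026 -30 [-0.51  0.67  0.12  2.39 -0.74  0.11 -0.2 ] True
0.026 0 [-0.3   0.67 -0.19  2.38  0.83  0.16 -1.27] True
0.026 30 [-0.3   0.67 -0.19  2.38  0.83  0.16 -0.75] True
0.026 60 [-0.3   0.67 -0.19  2.38  0.83  0.16 -0.22] True
0.026 90 [-0.3   0.67 -0.19  2.38  0.83  0.16  0.3 ] True
0.026 120 [-0.16  0.68 -0.38  2.37  1.1   0.27  0.55] True
0.026 150 [ 0.19  0.84 -0.92  2.35  1.3   0.66  0.84] True
```

Run:
```python
from look import *
r.move_linear((.45,.1298,.3),feed=.2)
r.set_joints([.28,.5,-1.11,2.2,1.33,.83,-.24]);st()
for z in (.25,.12,.075,.026):
    s=kin.solve_ik((.4228,.1298,z),ori());print(z,None if s is None else np.round(s,2))
r.move_to((.4228,.1298,.2),ori());st();print(np.round(r.sense()["joint_pos"],2))
for z in (.12,.075,.026):
    s=kin.solve_ik((.4228,.1298,z),ori());print(z,None if s is None else np.round(s,2))
```

```text
t55.0 [566.1 153.2 249.1] g0.999 F [ 0.5  0.  -1.3]
0.25 [ 0.47  0.46 -1.22  2.15  0.57  0.9   0.49]
0.12 [ 0.32  0.69 -1.11  2.29  0.97  0.76  0.08]
0.075 [ 0.28  0.78 -1.06  2.32  1.14  0.75 -0.07]
0.026 [ 0.23  0.88 -1.01  2.35  1.32  0.74 -0.22]
 t55.7 [423.6 129.9 200. ] g0.996 F [0.2 1.6 0.4]
[ 0.41  0.54 -1.17  2.21  0.7   0.83  0.34]
0.12 [ 0.26  0.64 -1.    2.29  0.92  0.69  0.15]
0.075 [ 0.18  0.7  -0.88  2.33  1.06  0.6   0.02]
0.026 [ 0.08  0.76 -0.74  2.36  1.26  0.51 -0.15]
```

Smooth chain with comfortable margins. Now the grip.

Run:
```python
from look import *
grab(.4228,.1298,.024)
s=st();p=optics.camera("wrist");h=s["position"]+[0,0,.0265]
print("expected hub px*1.2",w2pix(p,h)*1.2, "+1mm x,y:",w2pix(p,h+[.001,0,0])*1.2,w2pix(p,h+[0,.001,0])*1.2);save(p,"w_hs3.png",k=1.2)
```

```text
down hit=False t57.8 [422.9 129.9  24.2] g1.004 F [-0.1 -0.3  0.4]
shut t58.2 [423.  129.8  24.5] g0.564 F [-0.8 -0.6  7.9]
up t60.3 [422.3 129.3 249.1] g0.565 F [-0.4 -0.2 -2.5]
 t60.3 [422.3 129.3 249.1] g0.565 F [-0.4 -0.2 -2.5]
expected hub px*1.2 [342.64971714 372.34300316] +1mm x,y: [342.64531352 375.35469751] [346.07797539 372.34820296]
```

View pics/w_hs3.png

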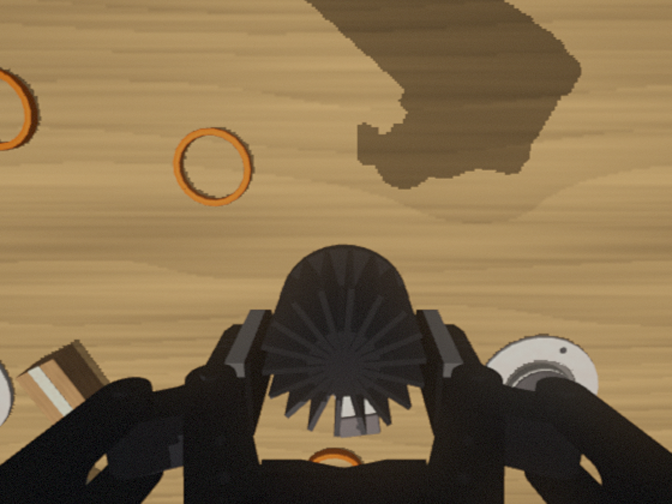

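The heat sink is held upright, its hub at about display (343,360) against 372 expected for zero offset. That suggests it sits about 3–4 mm to -x in the hand. I'll quantify this, using the saved reflector-in-hand picture as calibration.

Run:
```python
from look import *
s=st();P=s["position"];p=optics.camera("wrist")
def rows(prof,zg,dx):
    a=np.linspace(0,2*np.pi,180)
    v=[w2pix(p,P+[dx+R*np.cos(t)/1e3,R*np.sin(t)/1e3,z/1e3-zg])[1] for R,z in prof for t in a]
    return min(v),max(v)
img=cv2.imread("pics/w_ref2.png").astype(int)
print("ref pred",[np.round(np.array(rows(PROF["reflector"],.0376,d))*1.2,1) for d in (0,-.003)])
g=img[:,335:352].mean(1);sat=(img.max(2)-img.min(2))[:,335:352].mean(1)
print("ref col top",[(i,int(g[i].mean()),int(sat[i])) for i in range(210,228,2)]);print("bot",[(i,int(g[i].mean()),int(sat[i])) for i in range(396,420,2)])
print("hs pred",[np.round(np.array(rows(PROF["heatsink"],.0245,d))*1.2,1) for d in (0,-.003,-.006)])
for d in models.cut_out(p,"heatsink"):
    m=d["pixels"];ys,xs=np.where(m);print(d["score"],ys.min()*1.2,(ys.max()+1)*1.2,xs.min()*1.2,xs.max()*1.2)
c=p["color"].astype(int).mean(2);print("hs col",[int(v) for v in c[195:212,280:292].mean(1)])
# hub: radial-symmetry score: rotate image patch by fin pitch about candidate centre using top-plane homography
gr=cv2.GaussianBlur(p["color"].mean(2).astype(np.float32),(0,0),.8);best=[]
for dx in np.arange(-.008,.004,.0005):
  for dy in np.arange(-.003,.0031,.0005):
    th=np.linspace(0,2*np.pi,360,endpoint=False);sc=0
    for R in (.008,.011,.014,.017):
      q=np.array([w2pix(p,P+[dx+R*np.cos(t),dy+R*np.sin(t),.0255]) for t in th]).astype(np.float32)
      f=np.abs(np.fft.rfft(cv2.remap(gr,q[:,:1],q[:,1:],1)[:,0]))[8:33];sc+=f.max()/f.sum()
    best.append((sc,dx*1e3,dy*1e3))
print(sorted(best)[-6:])
```

```text
t60.4 [422.2 129.4 248.9] g0.564 F [ 0.2  0.4 -3.1]
ref pred [array([217.1, 412. ]), array([209.8, 404.1])]
ref col top [(210, 183, 3), (212, 183, 3), (214, 183, 3), (216, 184, 3), (218, 141, 4), (220, 91, 8), (222, 96, 8), (224, 95, 8), (226, 95, 8)]
bot [(396, 59, 11), (398, 62, 10), (400, 76, 11), (402, 80, 11), (404, 77, 11), (406, 76, 10), (408, 93, 36), (410, 132, 76), (412, 130, 74), (414, 132, 75), (416, 130, 74), (418, 130, 74)]
hs pred [array([246.7, 441.6]), array([238.9, 433.5]), array([231. , 425.2])]
0.92 244.79999999999998 434.4 262.8 426.0
hs col [133, 135, 137, 140, 142, 142, 142, 139, 117, 56, 41, 44, 46, 50, 50, 49, 49]
[(np.float32(0.6499315), np.float64(-7.5), np.float64(-1.5)), (np.float32(0.65434045), np.float64(-8.0), np.float64(-1.0)), (np.float32(0.65561926), np.float64(-8.0), np.float64(-3.0)), (np.float32(0.6575263), np.float64(-7.5), np.float64(3.0)), (np.float32(0.66719174), np.float64(-8.0), np.float64(-1.5)), (np.float32(0.6739005), np.float64(-2.9999999999999956), np.float64(0.0))]
```

The calibrated offset is about -1.5 mm in x: top and bottom edges -3 px beyond the reflector's pattern, fin symmetry -3 mm raw and about -1.7 corrected. I'll place with the TCP at x = 614.4.

Run:
```python
from look import *
r.move_to((.6144,.3196,.25),ori());r.hold(.3);st()
x,y,z=.6144,.3196,.0895
r.move_linear((x,y,z+.03),feed=.15);r.move_linear((x,y,z+.008),feed=.05);r.hold(.3);st("above")
h=r.move_linear((x,y,z-.002),feed=.015,f_stop=3.);s=st("seat hit=%s"%h)
```

```text
t61.8 [614.5 318.6 250.5] g0.568 F [ 0.4 -0.1 -2.8]
above t63.7 [614.5 319.7  97.7] g0.569 F [ 0.4 -0.9 -2.7]
seat hit=True t64.3 [614.4 319.5  89.7] g0.564 F [-0.1 -1.4  5.6]
```

It seated at the expected height, 89.7 against 89.5. Releasing and checking.

Run:
```python
from look import *
effector.set_gripper(1.);st("open");r.hold(.2)
r.move_linear((.6144,.3196,.17),feed=.08);r.move_linear((.612,.319,.25),feed=.15);r.hold(.3);st()
pw=optics.camera("wrist")
def rep(n,p):
    for t,z in (("heatsink",.065),("reflector",.017)):
        for d in models.cut_out(p,t)[:2]:
            xy,i=fit(p,t,d["pixels"],z);print(n,t,round(d["score"],2),np.round(xy*1e3,1),"iou %.2f"%i)
rep("wrist",pw)
r.move_linear((.56,.20,.32),feed=.25)
pt=optics.camera("top");rep("top",pt)
ps=optics.camera("scene");rep("scene",ps)
a=cv2.resize(ps["color"][220:345,350:470],(400,417),interpolation=cv2.INTER_CUBIC)
b=cv2.resize(pw["color"][60:280,180:392],(400,417),interpolation=cv2.INTER_CUBIC)
cv2.imwrite("pics/final.png",np.hstack([a,b])[:,:,::-1]);st()
# trim in same top view and expected hub pixels
print("wrist exp hub px in crop",(w2pix(pw,(.613,.3196,.115))-[180,60])*[400/212,417/220]+[400,0], "scene",(w2pix(ps,(.6128,.318,.115))-[350,220])*[400/120,417/125])
```

```text
open t64.7 [613.9 318.8  88.5] g1.002 F [-0.3  0.   0.2]
 t67.1 [611.8 318.8 249.2] g1.000 F [0.1 0.1 0.9]
wrist heatsink 0.77 [609.4 320.2] iou 0.82
wrist reflector 0.88 [596.9 320.5] iou 0.28
top heatsink 0.65 [756.3   0. ] iou 0.32
top reflector 0.32 [ 604.3 -256.3] iou 0.31
scene heatsink 0.97 [615.3 317.4] iou 0.94
scene reflector 0.71 [628.6 317.2] iou 0.47
 t68.3 [559.9 200.9 319.4] g1.002 F [ 0.1  0.2 -0.1]
wrist exp hub px in crop [601.8906703  257.84518192] scene [254.69041436 176.48054642]
```

View pics/final.png

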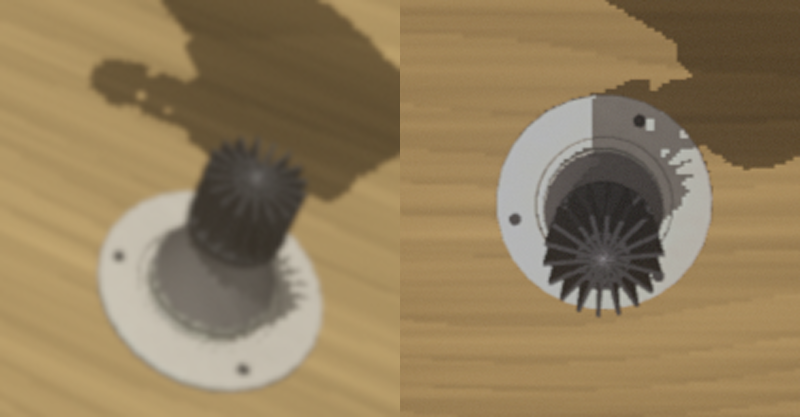

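The final picture shows the heat sink upright and seated. Its hub is at (602,259) in the wrist view against (602,258) expected, and (257,177) in the scene view against (255,176), so it is within about 1 mm. The robot is clear of everything.

```bash
python3 -c "
from workcell import r
r.hold(.3);print(r.finish_job(),r.sense()['time_s'])"
```

```text
the job is handed in; nothing more can be done
the job is handed in; nothing more can be done
```

The downlight is back together on the trim and handed in after about 69 s of the 125 s. I placed the diffuser, aluminium ring, reflector and heat sink in that order, setting each down on light contact and letting go before fetching the next.

**Checks that agreed:**
- **Seating:** every part touched down within 0.3 mm of its expected height.
- **First three parts:** the wrist camera fits put them within about 1 mm of the trim's centre.
- **Heat sink:** its hub shows within about 1 mm of the expected point in both the wrist and scene pictures, and it looks upright.

**Checks that failed or disagreed:**
- **Final heat sink fits:** the wrist mask was about 4 mm off and the scene mask about 2.5 mm. I trusted the hub position instead, because the gaps between the fins and the shadow distort the masks. In the top camera the networks found neither the heat sink nor the reflector at the trim.
- **Heat sink in the hand:** estimates of its offset ranged from 1.3 to 4.5 mm. I corrected by 1.5 mm.
- **Heat sink pick-up:** the first straight-line descent was refused as out of joint range, before touching anything. I changed the arm's posture and gripped a little higher.
- **Ring pick-up:** the fingertips pressed the table with about 19 N while closing, under the 40 N limit for the arm and gripper body.

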